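# Load the router controller's spring-held cell

## Robot

A 6-joint arm with a two-finger parallel gripper is mounted at the origin on the work surface. World frame = base frame: x ahead of the robot, y to its left, z up, the work surface at z = 0. Lengths are in mm, angles in rad, forces in N, time in s.
With the tool pointing down it reaches from about 225 to 875 mm from the base axis. Payload 3.4 kg.
Tool frame: the origin (TCP) lies on the centre line of the jaws, within the pads' length; the fingertips stand 17 mm ahead of it and the grasp point (between the pads) lies 2 mm behind it; z points along the fingers, y is the direction in which the jaws open and shut (so a half turn about z gives the same grasp; the last joint's range is limited). The gripper opens to 85 mm and grips with 20 to 120 N. Pads are 22 mm wide; open, the fingers measure 114 mm over their backs; the gripper's body (76 mm by 85 mm) begins 54 mm behind the grasp point. The pads swing forward as they close: fully open they stand 13 mm farther back than shut.
Start: joints at [1.188, 0.276, 1.505, -0, 1.361, -0.121], TCP at [148.837, 555.439, 211.828] pointing down, gripper open.
Joint ranges: [-2.89, 2.89], [-0.75, 2.08], [0.22, 2.7], [-1.18, 4.32], [0.11, 2.71], [-2.7, 2.7]. Speed limits (rad/s): [2.57, 2.57, 3.14, 3.14, 3.14, 3.14].

## Interface

Orientations are given as a unit quaternion [x, y, z, w].
In Python, from station import arm gives the robot as it stands. Calls block until the motion is done:
- arm.move_ptp(position, orientation): joint-space move of the TCP to a pose.
- arm.move_linear(position, frame=None, velocity=150): straight line of the TCP; frame=None keeps the orientation; velocity is the mean speed in mm/s.
- arm.move_joints(angles): joint-space move.
- arm.move_gripper(opening): opening from 0.0 (shut) to 1.0 (fully open); the grip force is fixed at half the most; returns when the fingers have stopped.
- arm.dwell(seconds).
- arm.solve_ik(position, orientation): joint angles nearest the present ones, or None.
- arm.capture(name): name is "side" or "top" or "wrist"; returns a dict with "image" (400x640x3 uint8, red, green, blue), "fx", "fy", "cx", "cy" (pixels), "k1" (the pictures are not rectified: a ray, as slopes to the right and down, at radius r is drawn at 1 + k1 r^2 times it, then the intrinsics apply), "eye" and "rotation" of the camera in the world. Camera axes: x right, y down, z forward; pixel columns grow to the right and rows downward; lengths in mm; the calibration is good to about 2 mm. A picture is of the moment at which its call begins. There is no depth.
A pose or a line that the arm cannot do raises arm.MotionError and nothing moves.
- arm.finish_job(): hands the job in, once; it reports no verdict.
Readings, each from a call of its own:
- arm.read_t(): time.
- arm.read_joints(): joint angles.
- arm.read_qd(): joint speeds.
- arm.read_effort(): joint torques, N m.
- arm.read_position(): TCP position.
- arm.read_tool_rot(): TCP orientation.
- arm.read_ft_force(): force on the tool from outside, world axes, zero at the start.
- arm.read_moment(): the same for the moment, N m.
- arm.read_gripper_width(): opening from 0.0 (shut) to 1.0 (fully open).
Only numpy, scipy, OpenCV 4.12 (cv2) and the standard library are available. Lean on these libraries where they do the work, as an engineer would, in place of code of your own. Each camera call takes 0.05 s, during which the arm holds its last target.

## Task

Take the fat cell out of its caddy and load it into the cradle of the open router controller: with its button end held up, push its flat end in under the lip, gently against the coil spring, then drop the button end in behind the end post, so that the cell lies level, fully home and held by the spring. Never force the cell against spring, lip or post or run the spring to its stop, and leave the other things on the bench where they are.

Things in the scene. Friction and masses are not known exactly. Their poses are not given: they have to be found in the camera images.
- cell: fat grey cell, narrow dark band at its button end, lying level in a caddy: cylinder 34 mm diameter, body 58 mm long, about 140 g. Origin at the middle of the body, on its axis; +x runs along the axis to the flat end (29 mm away). The button (10 mm diameter, 3 mm long) is at the -x end, its face 32 mm from the origin
- cell_flat (a point): centre of the cell's flat end face
- cell_button (a point): centre of the cell's button face
- caddy: fixed grey stand of the cell, base 76 x 30 x 6 mm, origin at the centre of its underside. Holds the cell's axis 36 mm above the bench, along its x, on two V saddles 8 mm long, centred 21 mm either side of the middle and reaching no higher than 9 mm below the axis; the middle is free for fingers
- chassis: the controller: aluminium plate 200 x 170 x 6 mm fixed to the bench, origin at the centre of its underside, z up; boards under 18 mm high along both long edges. A black cradle stands along its middle line (y = 0), clamped in slots: its true place along x is not reported, it is up to 10 mm either side of nominal. +x runs from end post to spring. The cell must not press on it with over 12 N while its button end is up, nor the gripper with over 20 N
- seat (a point): on the controller: middle of a seated cell, for the nominal cradle (all cradle points shift together along x). Axis level, 40 mm above the bench. Two V saddles 8 mm long, centred 21 mm either side in x, reach no higher than 9 mm below the axis; between them is a 30 mm wide strip with its top 14 mm above the bench. A seated cell's button touches the post and presses the spring in 8 mm; friction there can hold a released cell a little high
- spring_face (a point): on the controller: nominal centre of the coil spring's free face, 21 mm from the seat in +x, on the axis: an upright steel disc 14 mm across. It yields to +x by 0.5 N per mm, no preload, with a hard stop at 13.5 mm. The button clears the post only when the flat end is pushed about 2 mm deeper than its seat (seat: 29 mm from the seat point)
- spring (a joint): how far the coil spring is pressed in, 0 when free, 0.008 under a seated cell; loading takes about 0.010 to 0.011. Past 0.013 it is run to its stop, which must not happen
- lip_edge (a point): on the controller: nominal edge of the lip, middle of its underside, 24 mm from the seat in +x, 65 mm above the bench: a flat roof 36 mm wide, 2.5 mm thick, over the spring, running on to the spring block (39.5 to 60 mm from the seat, as high as the lip). The cell does not pass level between lip and post: it enters tilted 18 to 32 degrees, flat end low
- post_top (a point): on the controller: nominal top edge of the end post on its inner face, 32 mm from the seat in -x, 42 mm above the bench; the post is 22 mm wide and 6 mm thick. The tilted cell's underside must pass over it
- thin_cell: thin upright cell, 15 mm diameter, 50 mm tall, not used here; origin at the centre of its underside; to be left alone
- collet_nut: dark steel ring nut, 32 mm outside, 18 mm high; origin at the centre of its underside; to be left alone
- screwdriver: black-handled screwdriver, 170 mm, lying; origin near its middle; to be left alone
- oil_bottle: white bottle, 44 mm diameter, 100 mm tall; origin at the centre of its underside; to be left alone
- clamp_block: aluminium block 50 x 30 x 25 mm; origin at the centre of its underside; to be left alone
- wrench: steel wrench, 150 mm, lying; origin near its middle; to be left alone
- offcut: plywood offcut 90 x 60 x 12 mm; origin at the centre of its underside; to be left alone

How it is judged (in metres and radians):
On the way:
1. the flat end is in the cradle, pressing on the spring, with the button end still up (z of cell_flat in the frame of chassis between 0.025 and 0.056 m and y of cell_flat in the frame of chassis between -0.01 and 0.01 m and x of cell_flat in the frame of chassis between 0.002 and 0.05 m and z of cell_button in the frame of chassis above 0.046 m and contact force between cell and chassis above 1 N), for 0.1 s.
At the end, for the whole second after the job is handed in: the cell rests in the cradle, button towards the end post, level and along the cradle within 0.06 rad, its axis within 2.5 mm of 40 mm height and 3 mm of the middle line, its middle within 13.5 mm of the nominal seat along x (the cradle itself varies by 10 mm) (x of cell in the frame of chassis between -0.0135 and 0.0135 m and y of cell in the frame of chassis between -0.003 and 0.003 m and z of cell in the frame of chassis between 0.0375 and 0.0425 m and angle between the x axis of cell and the x axis of chassis, either way round below 0.06 rad and x of cell_button in the frame of chassis below -0.016 m and linear speed of cell below 0.01 m/s); the robot touches nothing.
It fails at once if the cell is forced against spring, lip or post (over 12 N) while its button end is still up (contact force between cell and chassis above 12 N and z of cell_button in the frame of chassis above 0.046 m).
It fails at once if the spring is run to its stop (pressed in by over 13 mm) (value of joint spring above 0.013 m).
It fails at once if the cell is crushed into the controller (over 60 N) (contact force between cell and chassis above 60 N).
It fails at once if the gripper is forced against the controller (over 20 N) (contact force between the arm and chassis above 20 N).
It fails at once if another thing on the bench is shifted by more than 25 mm (distance of any of thin_cell, collet_nut, screwdriver, oil_bottle, clamp_block, wrench, offcut from where it was at the start of the episode above 0.025 m).
It also fails if it takes over 48 s, if anything falls off the work surface, if the arm or the gripper's body presses on something with over 40 N, if the wrist force passes 120 N, or if a joint passes its speed limit or range.

## Working session

There is one attempt and no reset: what is moved stays moved. The work goes in short steps, each a Python script; the robot and the scene stay as the last script left them, time stands still between calls to the robot, and variables do not carry over. Pictures are saved under pics/ and viewed, and the job is handed in when it is done.

```bash
ls; mkdir -p pics
python3 - <<'E'
from station import arm
import cv2,json,numpy as np
for n in ["side","top","wrist"]:
    c=arm.capture(n); cv2.imwrite(f"pics/{n}0.png",c["image"][:,:,::-1])
    d={k:(np.array(v).tolist()) for k,v in c.items() if k!="image"}
    print(n,d); json.dump(d,open(f"pics/{n}0.json","w"))
print(arm.read_t(),arm.read_tool_rot(),arm.read_gripper_width())
E
```

```text
pics
side {'fx': 416.85373069618606, 'fy': 416.85373069618606, 'cx': 315.4178061197576, 'cy': 200.93735840793317, 'k1': 0.019593681935891737, 'eye': [-7.49469809111381, -1017.6967213489214, 703.304329276778], 'rotation': [0.8382515921013474, -0.20901577960974171, 0.12275959485343127, -0.48844319432776395]}
top {'fx': 492.46668214701464, 'fy': 492.46668214701464, 'cx': 328.9880589206992, 'cy': 192.6617439166137, 'k1': -0.054017858348778064, 'eye': [421.36157384970477, -55.62833244283632, 1494.9237791450557], 'rotation': [0.7116406203695833, -0.7016204167333703, 0.024731936123153875, -0.026167720544340356]}
wrist {'fx': 312.14590226084454, 'fy': 312.14590226084454, 'cx': 316.17286677747126, 'cy': 192.30892155440563, 'k1': -0.0008177218182431323, 'eye': [78.73385683042676, 573.583530857429, 373.3544657724942], 'rotation': [0.7852401222619916, 0.6026497049062534, 0.08597504272134714, 0.11322356466496152]}
0.15 [ 1.30522933e-01  9.91445047e-01 -6.69471647e-04 -1.85078647e-04] 0.9991925292535214
```

View pics/top0.png

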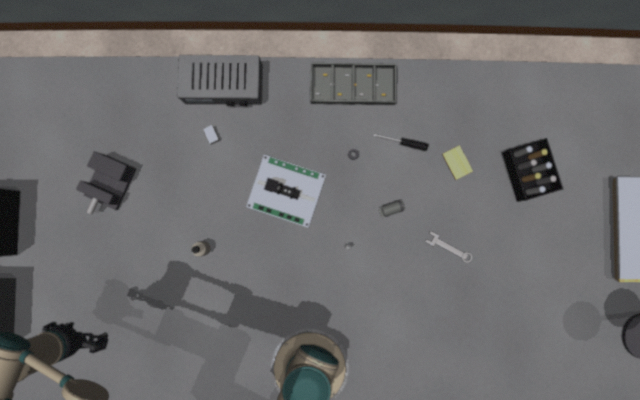

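View pics/side0.png

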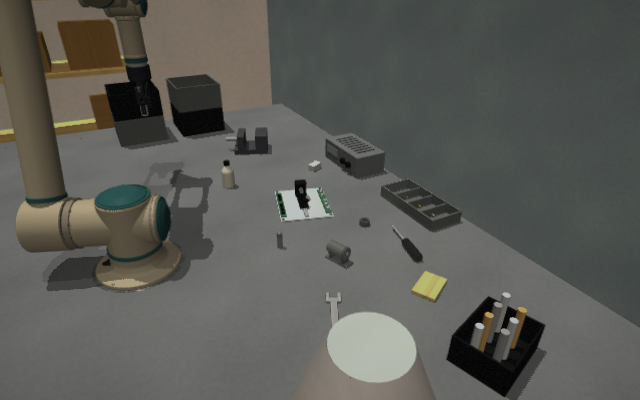

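View pics/wrist0.png

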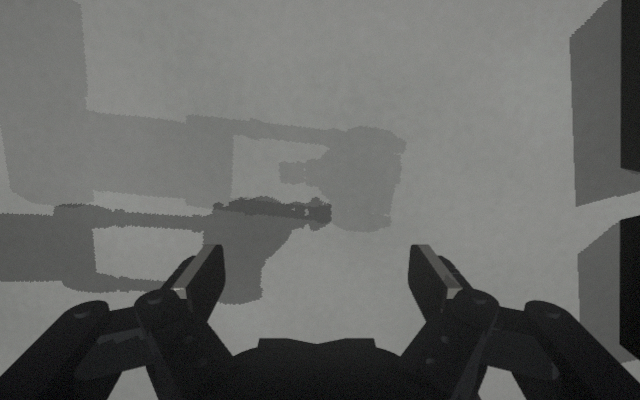

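```bash
cat > h.py <<'E'
import numpy as np,cv2,json
from scipy.spatial.transform import Rotation as R
def K(c): return np.array([[c['fx'],0,c['cx']],[0,c['fy'],c['cy']],[0,0,1.]])
def D(c): return np.array([c['k1'],0,0,0,0.])
def pix2plane(c,uv,z):
    uv=np.array(uv,float).reshape(-1,1,2)
    n=cv2.undistortPoints(uv,K(c),D(c)).reshape(-1,2)
    d=R.from_quat(c['rotation']).apply(np.c_[n,np.ones(len(n))]); e=np.array(c['eye'])
    return e+d*((np.asarray(z)-e[2])/d[:,2])[:,None]
def proj(c,P):
    P=np.array(P,float).reshape(-1,3)
    Rw=R.from_quat(c['rotation']).inv(); p=Rw.apply(P-np.array(c['eye']))
    return cv2.projectPoints(p.reshape(-1,1,3),np.zeros(3),np.zeros(3),K(c),D(c))[0].reshape(-1,2)
def load(n): return json.load(open(f'pics/{n}.json'))
def snap(arm,cam,name):
    c=arm.capture(cam); cv2.imwrite(f"pics/{name}.png",c["image"][:,:,::-1])
    json.dump({k:(np.array(v).tolist()) for k,v in c.items() if k!="image"},open(f"pics/{name}.json","w"))
def crop(name,x0,y0,w,h,s,out):
    im=cv2.imread(f'pics/{name}.png')[y0:y0+h,x0:x0+w]
    cv2.imwrite(f'pics/{out}.png',cv2.resize(im,None,fx=s,fy=s,interpolation=cv2.INTER_CUBIC))
E
python3 - <<'E'
from h import *
crop('top0',235,145,190,100,4,'top0c')
c=load('top0')
print(pix2plane(c,[[287,190],[392,208],[264,156],[326,176],[310,226],[248,209]],[6,36,6,6,6,6]).round(1))
E
```

```text
[[ 535.    75.7    6. ]
 [ 483.6 -239.4   36. ]
 [ 638.1  148.1    6. ]
 [ 579.4  -42.     6. ]
 [ 427.1    4.     6. ]
 [ 475.6  192.8    6. ]]
```

View pics/top0c.png

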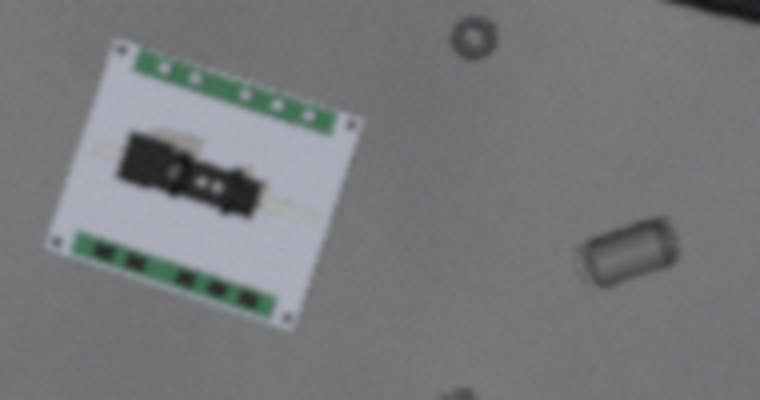

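```bash
cat >> h.py <<'E'
def toolrot(yaw,tilt):
    """tool x at heading yaw(deg) when vertical; then pitch about horizontal lateral axis: tilt>0 lowers the +x end"""
    Rz=R.from_euler('z',yaw,degrees=True)
    base=R.from_matrix(np.array([[1,0,0],[0,-1,0],[0,0,-1.]]).T)
    return Rz*R.from_euler('y',tilt,degrees=True)*base
E
python3 - <<'E'
from h import *
from station import arm
c=load('wrist0'); T=R.from_quat(arm.read_tool_rot()); 
Rc=T.inv()*R.from_quat(c['rotation'])
print(Rc.as_matrix().round(3)); off=T.inv().apply(np.array(c['eye'])-arm.read_position()); print(off)
print(T.as_matrix().round(2), toolrot(165,0).as_matrix().round(2))
def tcp_for(target,yaw,h):  # camera center at target with camera eye at height h above target
    Tn=toolrot(yaw,0); f=Tn.apply(Rc.as_matrix()[:,2]); eye=np.array(target)-f*(h/f[2])*-1
    eye=np.array(target)+f/f[2]*h
    return eye-Tn.apply(off),Tn.as_quat()
for t,y in [((483,-239,36),107),((535,76,40),73)]:
    for h in (180,220,260):
        p,q=tcp_for(t,y,h); print(h,p.round(1),arm.solve_ik(list(p),list(q)))
E
```

```text
[[-0.    -0.96  -0.282]
 [ 1.    -0.    -0.   ]
 [ 0.    -0.282  0.96 ]]
[  72.38460441   -0.39262241 -162.19169115]
[[-0.97  0.26 -0.  ]
 [ 0.26  0.97 -0.  ]
 [ 0.   -0.   -1.  ]] [[-0.97  0.26  0.  ]
 [ 0.26  0.97  0.  ]
 [ 0.    0.   -1.  ]]
180 [ 489.1 -257.6   53.8] [-6.10605598e-01  3.77367536e-01  1.78315125e+00 -4.44089210e-16
  9.81073865e-01 -9.07311571e-01]
220 [ 485.7 -246.4   93.8] [-5.97202917e-01  3.23808132e-01  1.75014672e+00 -4.44089210e-16
  1.06763781e+00 -8.93908890e-01]
260 [ 482.2 -235.1  133.8] [-5.83362651e-01  2.74990369e-01  1.71073998e+00 -4.44089210e-16
  1.15586231e+00 -8.80068624e-01]
180 [529.7  57.2  57.8] [-2.30983058e-02  3.47248552e-01  1.82190703e+00 -4.44089210e-16
  9.72437067e-01  2.73607667e-01]
220 [533.1  68.4  97.8] [-1.86080856e-03  3.10174885e-01  1.75988896e+00 -4.44089210e-16
  1.07152880e+00  2.94845164e-01]
260 [536.5  79.6 137.8] [ 1.90489270e-02  2.79911666e-01  1.69244307e+00 -4.44089210e-16
  1.16923791e+00  3.15754900e-01]
```

Run:
```python
from h import *
from station import arm
for nm,t,y,p in [('wc',(535,76,40),73,[536.5,79.6,137.8]),('wl',(483,-239,36),107,[484.8,-243,105])]:
    q=toolrot(y,0).as_quat(); arm.move_ptp(p,list(q)); arm.dwell(0.2); snap(arm,'wrist',nm); print(arm.read_t(),arm.read_position(),arm.read_ft_force())
```

```text
2.6083 [536.44408128  80.19185039 137.86999853] [-0.19424975 -0.62177744  0.13609254]
4.1 [ 485.2351929  -242.14704082  105.12450367] [-0.52674134 -0.77594336 -0.33902856]
```

View pics/wc.png

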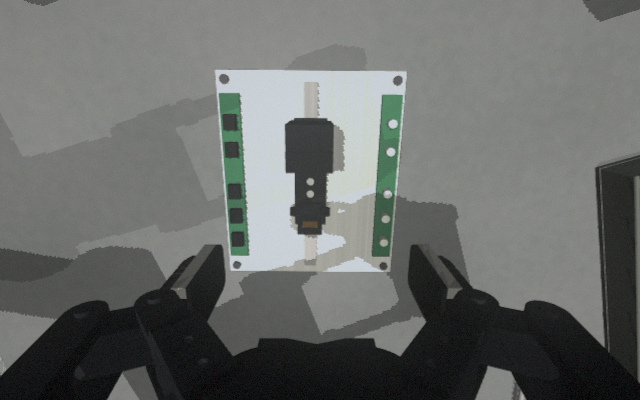

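View pics/wl.png

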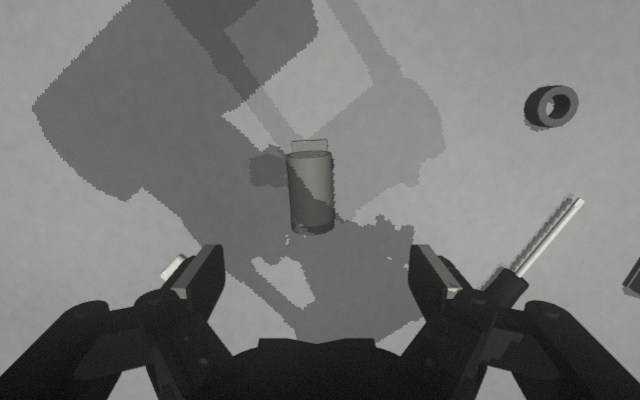

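Run:
```python
from h import *
crop('wc',210,60,205,220,2.7,'wc_c'); crop('wl',265,130,90,120,5,'wl_c')
```

```text
(no output)
```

View pics/wc_c.png

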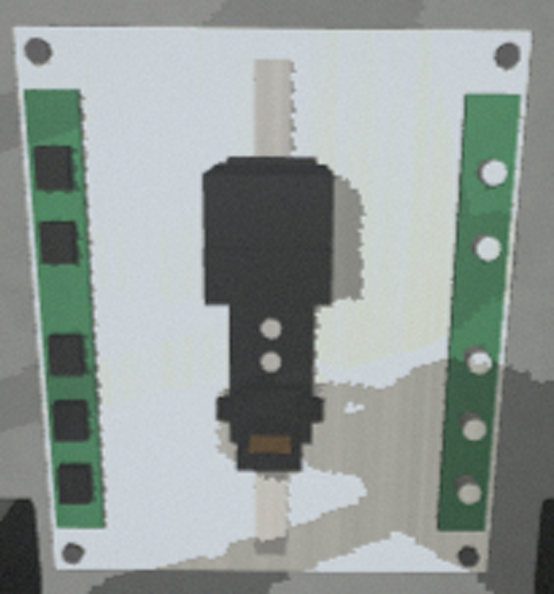

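View pics/wl_c.png

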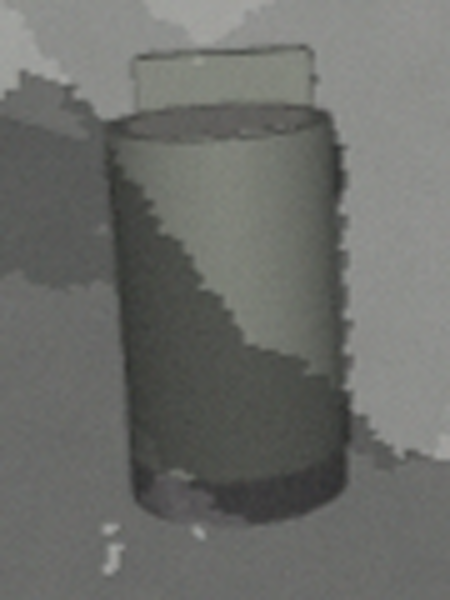

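```bash
cat > m.py <<'E'
from h import *
c=load('wc'); px=lambda a,x0,y0,s:(np.array(a,float)+.5)/s-.5+np.array([x0,y0])
pc=pix2plane(c,px([[14,28],[533,31],[486,571],[56,568]],210,60,2.7),[6]*4)
print(pc.round(1)); 
TL,TR,BR,BL=pc[:,:2]
print([np.linalg.norm(a-b).round(1) for a,b in [(TL,TR),(TR,BR),(BR,BL),(BL,TL)]])
xd=((TL+TR)-(BL+BR)); xd/=np.linalg.norm(xd); yd=TL+BL-TR-BR; yd/=np.linalg.norm(yd)
yaw=np.degrees(np.arctan2(xd[1],xd[0])); print('yaw',yaw,np.degrees(np.arctan2(yd[1],yd[0]))-90)
yaw=(yaw+np.degrees(np.arctan2(yd[1],yd[0]))-90)/2
C=pc.mean(0)[:2]; print('C',C)
def ch(P): 
    a=np.radians(yaw); P=np.atleast_2d(P); d=P[:,:2]-C
    return np.c_[d@[np.cos(a),np.sin(a)], d@[-np.sin(a),np.cos(a)],P[:,2]].round(1)
print('eye',ch(np.array(c['eye'])))
for nm,uv,z in [('lipL',(205,303),67.5),('lipR',(332,303),67.5),('lipLu',(205,303),65),('screw1',(270,328),14),('screw2',(270,362),14),('sadtopL',(218,397),31),('sadR',(322,397),31),('sadbotL',(218,420),31),('brownTop',(270,434),42),('brownBot',(270,453),42),('postend',(238,469),42),('postendR',(302,469),42),('postL',(238,456),42)]:
    print(nm,ch(pix2plane(c,px([uv],210,60,2.7),[z])))
c=load('wl')
# axis: flat end top silhouette / bottom band
for nm,uv,z in [('flatL',(110,125),36),('flatR',(332,118),36),('flat_top',(220,140),53),('btnL',(133,492),36),('btnR',(349,480),36),('flatL',(115,200),36),('flatR',(337,200),36),('bandbot',(245,522),40)]:
    print(nm,pix2plane(c,px([uv],265,130,5),[z]).round(1))
print(c['eye'])
E
python3 m.py
```

```text
[[478.6 199.5   6. ]
 [640.5 149.3   6. ]
 [580.5 -40.    6. ]
 [419.4  10.5   6. ]]
[np.float64(169.5), np.float64(198.5), np.float64(168.9), np.float64(198.1)]
yaw 72.51882534344999 72.686257478074
C [529.75855562  79.82902711]
eye [[ 73.6  -4.8 300.2]]
lipL [[21.4 18.  67.5]]
lipR [[ 21.7 -17.9  67.5]]
lipLu [[20.9 18.2 65. ]]
screw1 [[ 0.7  0.7 14. ]]
screw2 [[-11.8   0.6  14. ]]
sadtopL [[-19.1  17.8  31. ]]
sadR [[-18.9 -17.3  31. ]]
sadbotL [[-27.4  17.9  31. ]]
brownTop [[-28.   0.  42.]]
brownBot [[-34.8   0.   42. ]]
postend [[-40.6  10.6  42. ]]
postendR [[-40.4 -10.6  42. ]]
postL [[-35.9  10.6  42. ]]
flatL [[ 453.7 -217.1   36. ]]
flatR [[ 485.  -206.3   36. ]]
flat_top [[ 469.5 -211.4   53. ]]
btnL [[ 473.  -272.9   36. ]]
btnR [[ 505.4 -260.8   36. ]]
flatL [[ 457.5 -227.9   36. ]]
flatR [[ 489.6 -218.    36. ]]
bandbot [[ 491.2 -270.9   40. ]]
[463.3445605056895, -173.7517239769506, 267.46777693340374]
```

```bash
cat > m2.py <<'E'
from m import *
from scipy.optimize import least_squares
L=[(115,200),(120,300),(127,420),(132,480)]; Rr=[(335,200),(341,300),(347,400),(349,470)]; B=[(165,513),(245,523),(310,510)]; T=[(150,113),(220,104),(300,103)]
uv=px(L+Rr+B+T,265,130,5)
a=np.linspace(0,2*np.pi,73)
def pts(x,y,yw):
    P=[]
    for s in (29,-29):
        P.append(np.c_[np.full(73,s),17*np.cos(a),17*np.sin(a)])
    P=np.vstack(P); return R.from_euler('z',yw).apply(P)+[x,y,36]
def res(p):
    h=cv2.convexHull(proj(c,pts(p[0],p[1],p[2]/100)).astype(np.float32))
    return [cv2.pointPolygonTest(h,(float(u),float(v)),True) for u,v in uv]
s=least_squares(res,[480,-240,187],diff_step=1e-3)
print('CELL',s.x[:2],np.degrees(s.x[2]/100),'res',np.round(s.fun,2))
E
python3 m2.py | tail -2
```

```text
CELL [ 479.12249186 -238.69664294] 109.94480124634347 res [ 0.56  0.01 -0.46 -0.39  0.55  0.08 -0.4  -0.29  0.51  0.2   0.21  0.58
  0.32 -0.06]
```

```bash
cat > m3.py <<'E'
from m2 import *
X,Y,YW=s.x[0],s.x[1],s.x[2]/100
yr=np.radians(yaw)
def w(x,y,z): return [C[0]+x*np.cos(yr)-y*np.sin(yr),C[1]+x*np.sin(yr)+y*np.cos(yr),z]
for cam in ('side0','top0'):
    cc=load(cam); S=6; im=cv2.imread(f'pics/{cam}.png')
    big=cv2.resize(im,None,fx=S,fy=S,interpolation=cv2.INTER_CUBIC)
    def dr(P,col):
        for u,v in proj(cc,P): cv2.circle(big,(int((u+.5)*S-.5),int((v+.5)*S-.5)),2,col,-1)
    dr(pts(X,Y,YW)[::3],(0,0,255))
    o=-2.4
    dr([w(24+o,y,65) for y in (-18,18)]+[w(60+o,y,67.5) for y in (-18,18)],(0,255,0))
    dr([w(-32+o,y,42) for y in (-11,11)]+[w(-38+o,y,42) for y in (-11,11)],(0,255,255))
    dr([w(x,y,6) for x in (-100,100) for y in (-85,85)],(255,0,0))
    p=proj(cc,[w(0,0,0),[X,Y,36]]).mean(0)*S
    x0=int(p[0])-390; y0=int(p[1])-290
    cv2.imwrite(f'pics/{cam}_ov.png',big[max(0,y0):y0+580,max(0,x0):x0+780])
E
python3 m3.py >/dev/null
```

```text
(no output)
```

View pics/side0_ov.png

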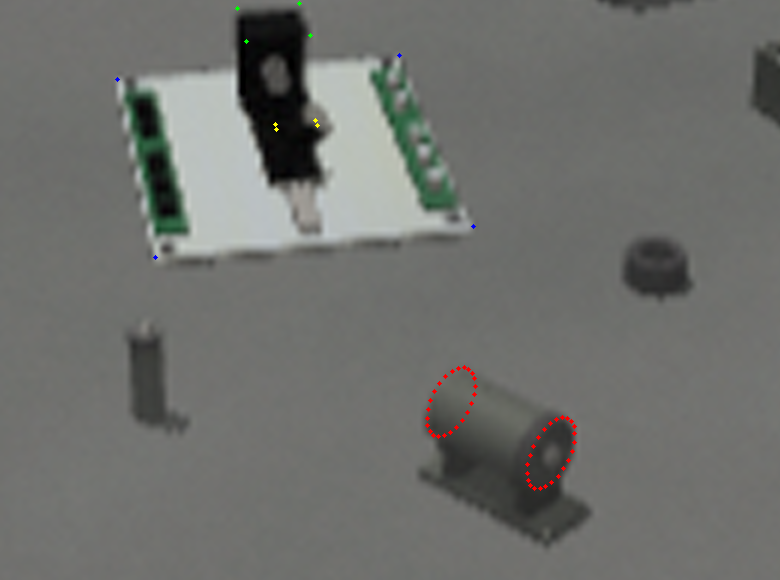

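View pics/top0_ov.png

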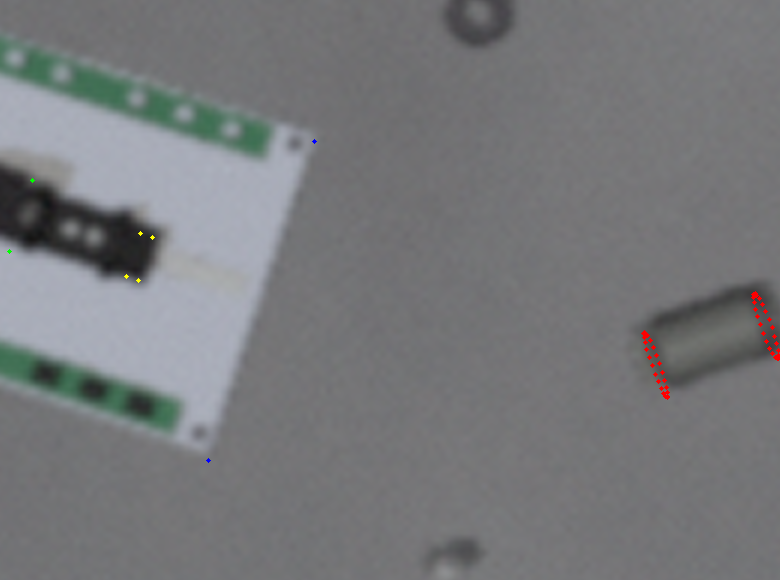

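```bash
cat > g.py <<'E'
from h import *
CELL=np.array([479.12,-238.70,36.]); CYAW=109.94
CH=np.array([529.76,79.83,0.]); HYAW=72.60; OFF=-2.4
G=-3.0; PHI=12.0   # grasp at cell x=-3, tool tilt = cell tilt - PHI
def tcp_from_cell(p,yaw,th):
    """p: cell origin world, th: cell tilt deg (flat end low)"""
    Tt=toolrot(yaw,th-PHI)
    ax=R.from_euler('z',yaw,degrees=True).apply([np.cos(np.radians(th)),0,-np.sin(np.radians(th))])
    return list(np.array(p)+G*ax+2*Tt.as_matrix()[:,2]),list(Tt.as_quat())
def seat2w(x,y,z):
    a=np.radians(HYAW); x=x+OFF
    return CH+[x*np.cos(a)-y*np.sin(a),x*np.sin(a)+y*np.cos(a),z]
def tcp_flat(xf,zf,th,y=0.):
    """flat centre in seat frame (x from true seat), world height zf"""
    t=np.radians(th)
    return tcp_from_cell(seat2w(xf-29*np.cos(t),y,zf+29*np.sin(t)),HYAW,th)
E
python3 - <<'E'
from g import *
from station import arm
p,q=tcp_from_cell(CELL,CYAW,0); zt=R.from_quat(q).as_matrix()[:,2]
print(p,arm.solve_ik(p,q))
for a in [(12,52,25),(28,40,25),(31,40,0)]: pp,qq=tcp_flat(*a); print(pp,arm.solve_ik(pp,qq))
arm.move_ptp(list(np.array(p)-70*zt),q)
arm.move_linear(p,velocity=100); arm.dwell(0.15)
print(arm.read_position(),arm.read_ft_force(),arm.read_t())
snap(arm,'wrist','g1')
E
```

```text
[np.float64(480.00129703022816), np.float64(-241.12925592299632), np.float64(34.04370479853239)] [-0.673785    0.465041    1.7132924   0.11939738  1.14532437 -1.08106554]
[np.float64(523.8235165654131), np.float64(60.886658323723104), np.float64(63.57504424613191)] [ 0.13257541  0.39680833  1.74943299 -0.2304029   1.10345491  0.55157482]
[np.float64(528.6081692415105), np.float64(76.15450357998354), np.float64(51.57504424613192)] [ 0.1579479   0.42102227  1.74390349 -0.22914861  1.09008029  0.57951083]
[np.float64(528.8676094598121), np.float64(76.98237832334128), np.float64(38.04370479853239)] [-0.13628431  0.34758676  1.91517063  0.27339769  0.86218466 -0.0094341 ]
[ 480.57087079 -241.59548651   34.7627896 ] [-0.56778048 -0.01552502 -1.58895005] 5.425
```

View pics/g1.png

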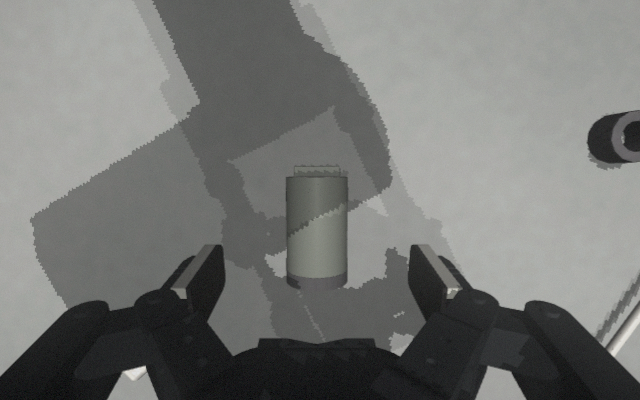

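Run:
```python
from g import *
from station import arm
c=load('g1'); T=R.from_quat(arm.read_tool_rot()); p=np.array(arm.read_position()); print(p,arm.read_tool_rot())
for o in [(0,0,0),(0,0,-2),(11,40,-2),(-11,40,-2),(11,40,4),(-11,40,4),(11,40,17)]: print(o,proj(c,p+T.apply(o)))
ax=R.from_euler('z',CYAW,degrees=True).as_matrix()[:,0]
print(proj(c,[CELL+29*ax+[0,0,17],CELL-29*ax+[0,0,17]]))
```

```text
[ 480.45591399 -241.57350707   34.64714299] [ 0.5709322   0.81439839  0.05995114 -0.08483835]
(0, 0, 0) [[317.49001195 233.35010073]]
(0, 0, -2) [[317.50539865 234.8124664 ]]
(11, 40, -2) [[390.54014386 216.31904417]]
(-11, 40, -2) [[387.93242801 252.65921901]]
(11, 40, 4) [[388.11587235 212.55294385]]
(-11, 40, 4) [[385.67252221 247.87760693]]
(11, 40, 17) [[383.36916585 205.17903529]]
[[317.14548469 177.23166519]
 [317.12620916 290.66013486]]
```

Run:
```python
from g import *
from station import arm
arm.move_gripper(0.0); print(arm.read_gripper_width(),arm.read_t(),arm.read_position(),arm.read_ft_force())
p,q=tcp_from_cell(CELL,CYAW,0)
arm.move_linear([p[0],p[1],p[2]+70],velocity=120)
arm.dwell(0.1); snap(arm,'wrist','g2'); print(arm.read_t(),arm.read_ft_force(),arm.read_gripper_width())
```

```text
0.0035098471895007024 6.2417 [ 480.63389451 -241.22667388   34.97723006] [0.92321446 0.48974684 5.06156415]
7.125 [-0.05598637  0.38521112  0.07225953] -0.000461369776964061
```

View pics/g2.png

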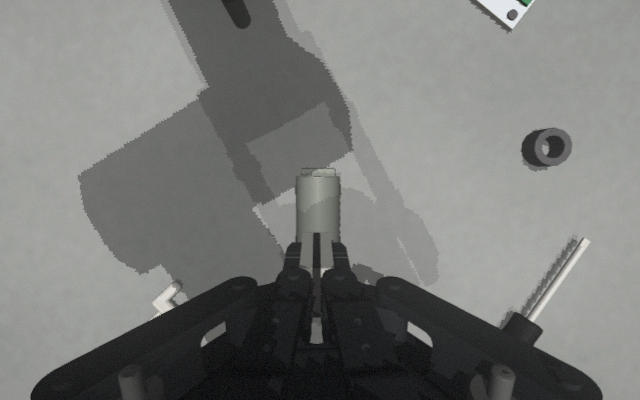

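Run:
```python
from g import *
from station import arm
c=load('g2'); print(arm.read_position(),arm.read_ft_force(),arm.read_gripper_width())
ax=R.from_euler('z',CYAW,degrees=True).as_matrix()[:,0]
print(proj(c,[CELL+29*ax+[0,0,17],CELL-29*ax+[0,0,17]]))
T=R.from_quat(arm.read_tool_rot()); p=np.array(arm.read_position())
for o in [(0,0,0),(11,0,0),(-11,0,0),(11,0,17),(-11,0,17),(0,0,17)]: print(o,proj(c,p+T.apply(o)))
crop('g2',220,150,200,150,4,'g2c'); snap(arm,'side','s2'); crop('s2',290,210,100,80,7,'s2c')
```

```text
[ 479.38995263 -240.70357576  103.04308278] [-0.05598637  0.38521112  0.07225953] -0.000461369776964061
[[318.06078395 176.51107912]
 [318.02740283 256.05207159]]
(0, 0, 0) [[317.71502633 233.61387746]]
(11, 0, 0) [[317.74249718 215.29084039]]
(-11, 0, 0) [[317.68849808 251.30248117]]
(11, 0, 17) [[317.60368322 205.41227806]]
(-11, 0, 17) [[317.55860542 238.73039463]]
(0, 0, 17) [[317.58078441 222.33984688]]
```

View pics/g2c.png

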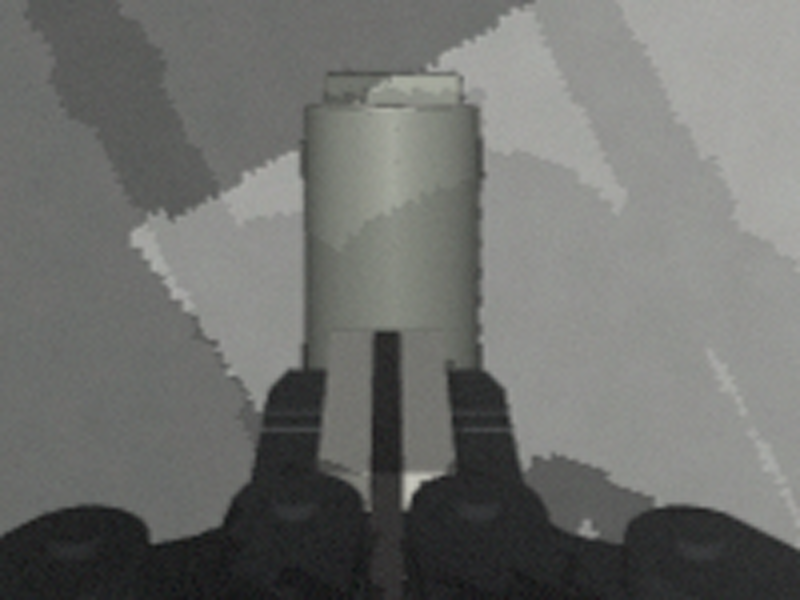

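View pics/s2c.png

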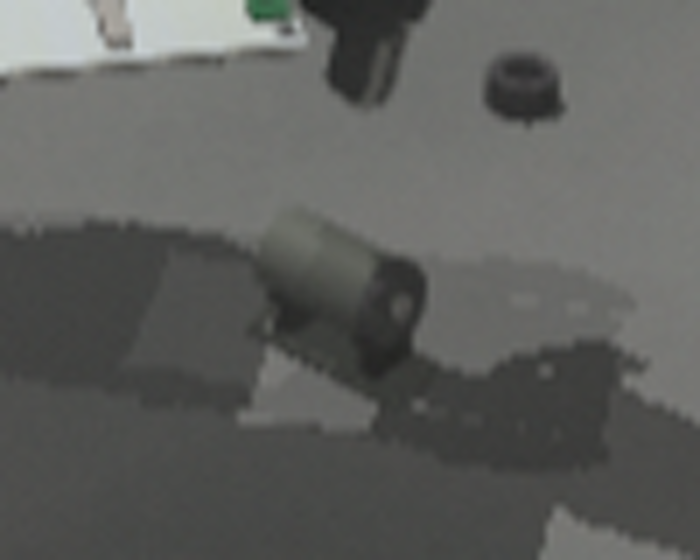

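Run:
```python
from g import *
from station import arm
c=load('s2')
T=R.from_quat(arm.read_tool_rot()); p=np.array(arm.read_position()); print(p,T.as_matrix()[:,2])
for z in (-60,-40,-20,0,17): print(z,proj(c,[p+T.apply((x,0,z)) for x in (-11,0,11)]).round(1).tolist())
x0,y0=290,150
im=cv2.imread('pics/s2.png')[150:280,290:400]; S=6; big=cv2.resize(im,None,fx=S,fy=S,interpolation=cv2.INTER_CUBIC)
for z in (-40,-20,0,17):
    u,v=proj(c,p+T.apply((0,0,z)))[0]; cv2.circle(big,(int((u-x0+.5)*S),int((v-y0+.5)*S)),3,(0,0,255),-1)
cv2.imwrite('pics/s2d.png',big)
```

```text
[ 479.46735798 -240.75253078  103.11826586] [-0.07248426  0.19665049 -0.97779068]
-60 [[347.5, 213.0], [344.2, 210.7], [340.9, 208.5]]
-40 [[345.9, 219.0], [342.6, 216.7], [339.4, 214.5]]
-20 [[344.3, 224.8], [341.1, 222.6], [337.9, 220.3]]
0 [[342.8, 230.6], [339.6, 228.3], [336.5, 226.1]]
17 [[341.5, 235.4], [338.4, 233.1], [335.2, 230.8]]
```

View pics/s2d.png

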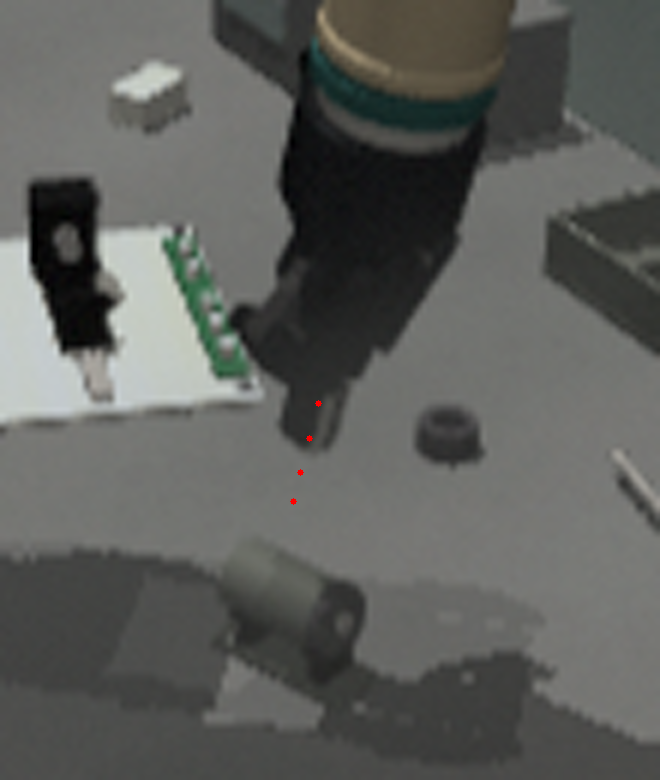

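Run:
```python
from g import *
from station import arm
T=R.from_quat(arm.read_tool_rot()); p=np.array(arm.read_position())
for n in ('g2','s2'):
  c=load(n)
  for z in (-16,-20,-24): print(n,z,proj(c,[p+T.apply((x,y,z)) for x,y in ((11,0),(-11,0),(11,12),(11,-12))]).round(1).tolist())
c=load('g1');p1=np.array([480.456,-241.573,34.647]);T1=R.from_quat([0.5709322,0.81439839,0.05995114,-0.08483835])
for z in (-29,-33,-37): print(z,proj(c,[p1+T1.apply((x,y,z)) for x in (11,-11) for y in (42.5,-42.5)]).round(1).tolist())
crop('g1',160,220,300,100,2.6,'g1c')
```

```text
g2 -16 [[318.0, 226.6], [317.9, 265.6], [341.8, 226.6], [294.2, 226.6]]
g2 -20 [[318.1, 229.8], [318.0, 269.6], [342.4, 229.8], [293.7, 229.8]]
g2 -24 [[318.1, 233.1], [318.0, 273.7], [343.1, 233.1], [293.1, 233.1]]
s2 -16 [[337.6, 221.5], [344.0, 226.0], [340.5, 219.7], [334.7, 223.3]]
s2 -20 [[337.9, 220.3], [344.3, 224.8], [340.8, 218.5], [335.0, 222.2]]
s2 -24 [[338.2, 219.2], [344.6, 223.7], [341.1, 217.4], [335.2, 221.0]]
-29 [[409.2, 237.0], [226.4, 237.0], [405.4, 278.7], [230.0, 278.7]]
-33 [[411.7, 240.7], [223.9, 240.7], [407.7, 283.3], [227.8, 283.3]]
-37 [[414.4, 244.6], [221.3, 244.6], [410.2, 288.2], [225.4, 288.2]]
```

View pics/g1c.png

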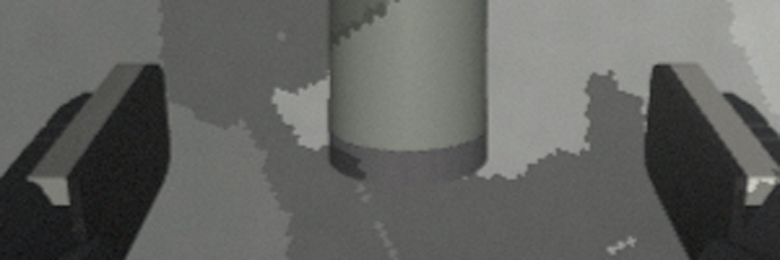

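```bash
sed -i 's/+2\*Tt.as_matrix/+41*Tt.as_matrix/' g.py
python3 - <<'E'
from g import *
from station import arm
p,q=tcp_from_cell(CELL,CYAW,0); zt=R.from_quat(q).as_matrix()[:,2]
print(p,arm.solve_ik(p,q))
for a in [(12,52,25),(28,40,25),(31,40,0)]: pp,qq=tcp_flat(*a); print(pp,arm.solve_ik(pp,qq))
arm.move_gripper(1.0)
arm.move_linear(p,velocity=100); arm.dwell(0.15)
print(arm.read_position(),arm.read_ft_force(),arm.read_t())
snap(arm,'wrist','g3')
snap(arm,'side','g3s')
crop('g3s',290,180,100,80,7,'g3sc')
E
```

```text
[np.float64(477.2359882582792), np.float64(-233.50680573564946), np.float64(-4.10405163008604)] [-0.66657677  0.50301545  1.76608635  0.12655722  1.05453903 -1.08717894]
[np.float64(521.2000044465298), np.float64(52.51502097183337), np.float64(25.574611719507736)] [ 0.11836671  0.43554461  1.80231232 -0.2445004   1.01169182  0.56341284]
[np.float64(525.9846571226271), np.float64(67.78286622809381), np.float64(13.574611719507743)] [ 0.14412226  0.46040177  1.79541422 -0.24350721  0.99911867  0.59163976]
[np.float64(531.2923984527285), np.float64(84.7198894091255), np.float64(-0.10405163008604035)] [-0.1203623   0.40389748  1.95173042  0.29813099  0.76975825 -0.02985156]
[ 477.65052567 -233.84708202   -3.52524402] [ 0.98496585 -0.69032636 -0.51624724] 9.3417
```

View pics/g3.png

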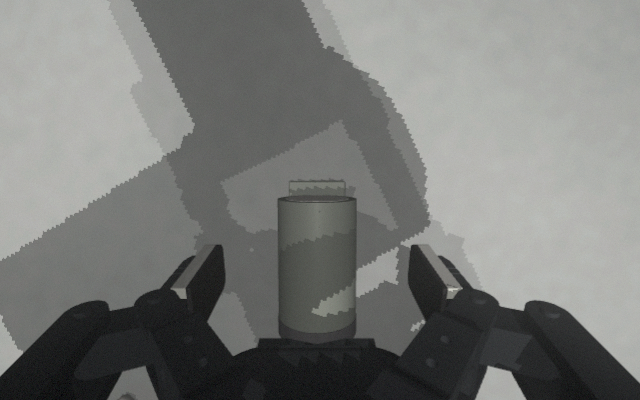

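View pics/g3sc.png

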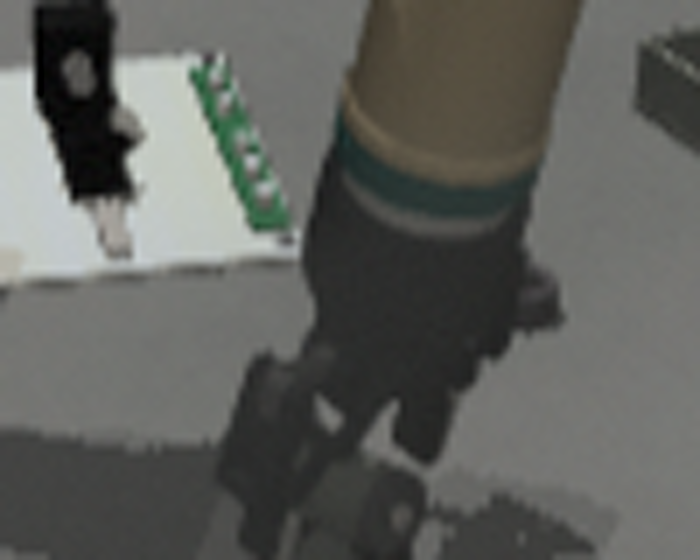

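Run:
```python
from g import *
from station import arm
arm.move_gripper(0.0); print(arm.read_gripper_width(),arm.read_t(),arm.read_position(),arm.read_ft_force())
p,q=tcp_from_cell(CELL,CYAW,0)
arm.move_linear([p[0],p[1],p[2]+90],velocity=150)
arm.dwell(0.1); snap(arm,'wrist','g4'); print(arm.read_t(),arm.read_ft_force(),arm.read_gripper_width(),arm.read_position(),arm.read_tool_rot())
crop('g4',240,160,160,150,4,'g4c')
```

```text
0.37727280405576774 9.975 [ 477.75657596 -233.46794565   -3.81702755] [0.70679617 1.31040543 1.01033199]
10.875 [-0.07570217 -0.50554808 -2.49404348] 0.3829295316877444 [ 476.41497372 -232.96822676   84.66259615] [ 0.57083791  0.8142382   0.05999384 -0.08695384]
```

View pics/g4c.png

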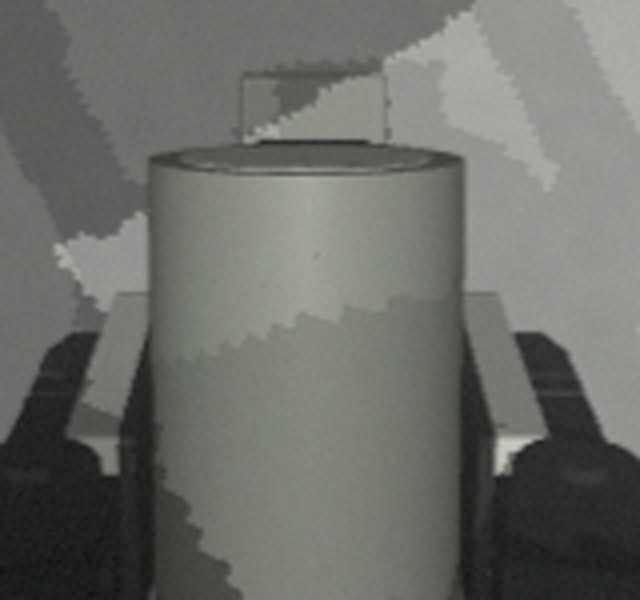

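Run:
```python
from g import *
from station import arm
c=load('g4'); p=np.array([476.41497372,-232.96822676,84.66259615]); T=R.from_quat([0.57083791,0.8142382,0.05999384,-0.08695384])
t=np.radians(12)
ax=np.array([np.cos(t),0,-np.sin(t)]) # cell axis in tool frame when tool tilt=cell tilt-12
for sg in (1,-1):
  ax=np.array([np.cos(t),0,sg*np.sin(t)]); up=np.array([sg*np.sin(t),0,-np.cos(t)])
  for G in (-5,-3,-1):
    o=np.array([0,0,-41])-G*ax
    print(sg,G,proj(c,[p+T.apply(o+29*ax+17*up),p+T.apply(o+29*ax-17*up),p+T.apply(o+29*ax+17*np.array([0,1,0]))]).round(1).tolist(), T.apply(ax).round(3))
print(arm.read_position(),arm.read_ft_force())
```

```text
1 -5 [[318.6, 198.2], [318.1, 191.6], [357.9, 194.5]] [-0.341  0.94   0.002]
1 -3 [[318.6, 203.5], [318.1, 195.7], [357.9, 199.1]] [-0.341  0.94   0.002]
1 -1 [[318.6, 208.8], [318.1, 199.8], [357.8, 203.8]] [-0.341  0.94   0.002]
-1 -5 [[318.9, 230.7], [318.3, 185.0], [362.6, 205.0]] [-0.311  0.858  0.409]
-1 -3 [[318.9, 235.6], [318.3, 189.1], [362.3, 209.5]] [-0.311  0.858  0.409]
-1 -1 [[318.8, 240.3], [318.3, 193.1], [361.9, 213.8]] [-0.311  0.858  0.409]
[ 476.41497372 -232.96822676   84.66259615] [-0.07570217 -0.50554808 -2.49404348]
```

```bash
cat >> g.py <<'E'
CY=-0.6   # lateral correction in chassis y
def state(arm,n=8):
    F=[];P=[]
    for _ in range(n): arm.dwell(0.03); F.append(arm.read_ft_force()); P.append(arm.read_position())
    F=np.array(F).mean(0);P=np.array(P).mean(0); rot=R.from_quat(arm.read_tool_rot()); M=rot.as_matrix()
    a=np.radians(HYAW); e=np.array([[np.cos(a),np.sin(a),0],[-np.sin(a),np.cos(a),0],[0,0,1]])
    Fc=e@F
    Mc=e@M; tilt=np.degrees(np.arctan2(-Mc[2,0],Mc[0,0])); th=tilt+PHI; t=np.radians(th)
    ax=np.array([np.cos(t),0,-np.sin(t)])
    o=e@(P-CH)-41*Mc[:,2]-G*ax; o[0]-=OFF
    fl=o+29*ax; comp=fl[0]+(47-fl[2])*np.tan(t)-21
    print('t%.2f F %s flat %s th %.2f comp %.2f btn %s'%(arm.read_t(),Fc.round(2),fl.round(2),th,comp,(o-32*ax).round(1)))
    return Fc,fl,th,comp
def go(arm,xf,zf,th,v=60):
    p,q=tcp_flat(xf,zf,th,CY); arm.move_linear(p,q,v)
E
python3 - <<'E'
from g import *
from station import arm
p,q=tcp_flat(5,85,25,CY); arm.move_ptp(p,q); state(arm,3)
go(arm,8,50,25,100); state(arm,8)
snap(arm,'wrist','i1'); snap(arm,'side','i1s'); crop('i1s',265,160,100,75,7,'i1sc')
E
```

```text
t12.39 F [-0.28  0.09 -1.39] flat [ 4.25 -1.06 84.95] th 25.01 comp -34.46 btn [-51.   -1.1 110.7]
t13.16 F [-0.21  0.01 -1.39] flat [ 8.04 -1.09 50.55] th 24.97 comp -14.61 btn [-47.3  -1.1  76.3]
```

View pics/i1.png

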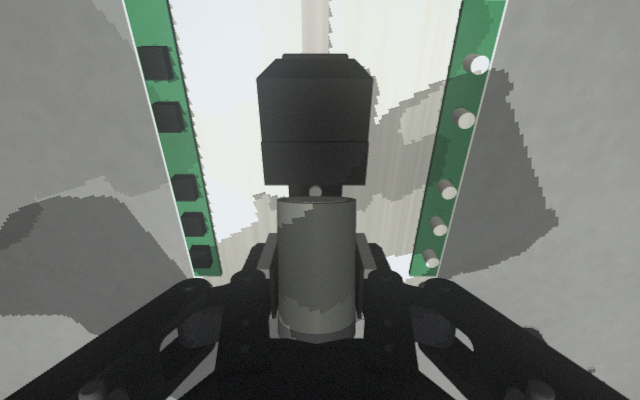

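View pics/i1sc.png

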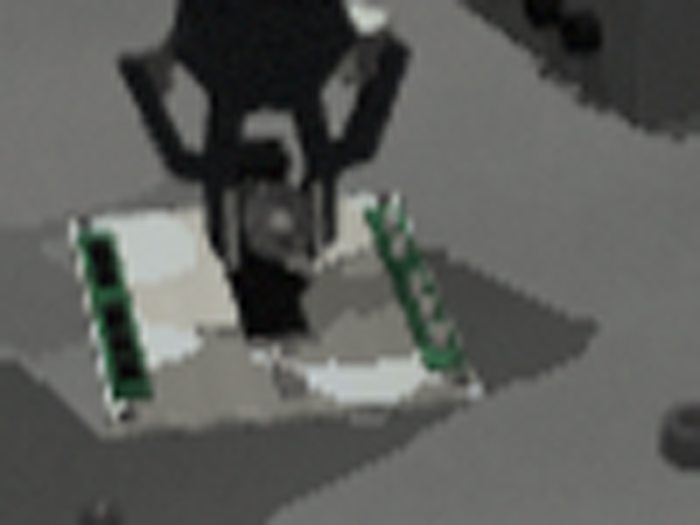

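Run:
```python
from g import *
from station import arm
crop('i1',240,120,150,100,5,'i1c')
c=load('i1'); a=np.radians(HYAW)
for v in (184,185,186):
  for z in (67.5,65):
    d=pix2plane(c,[[264,v],[369,v]],[z]*2)-CH; print(v,z,(d[:,0]*np.cos(a)+d[:,1]*np.sin(a)).round(1),(-d[:,0]*np.sin(a)+d[:,1]*np.cos(a)).round(1))
```

```text
184 67.5 [21.2 21.2] [ 18.4 -19.1]
184 65 [19.9 19.9] [ 18.9 -19.6]
185 67.5 [20.8 20.8] [ 18.5 -19.1]
185 65 [19.5 19.5] [ 18.9 -19.6]
186 67.5 [20.4 20.4] [ 18.5 -19.2]
186 65 [19.1 19.1] [ 19.  -19.7]
```

View pics/i1c.png

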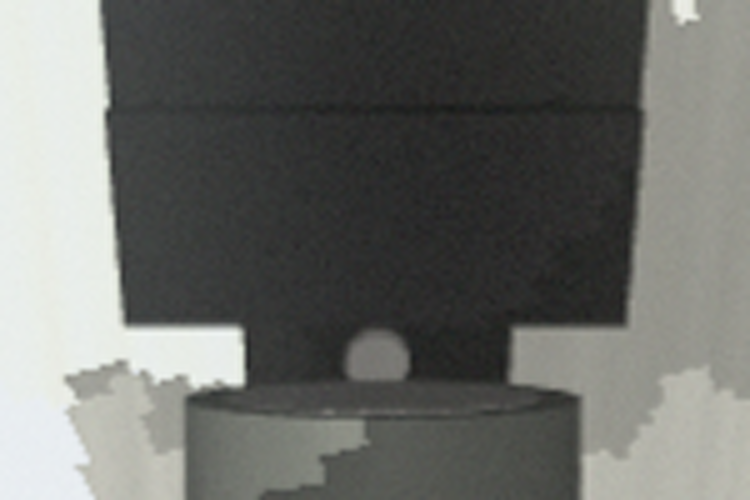

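Run:
```python
from g import *
from station import arm
go(arm,9,47,25,60)
go(arm,15,42.5,25,60); state(arm,5)
for x in (18,21,23,25):
    go(arm,x,42,25,40); F,fl,th,comp=state(arm,5)
    if abs(F[0]+.2)>5 or abs(F[2]+1.4)>4: print('stop'); break
```

```text
t13.95 F [ 0.02  0.28 -1.71] flat [15.09 -0.52 42.34] th 25.01 comp -3.74 btn [-40.2  -0.5  68.1]
t14.37 F [ 0.34  0.05 -1.45] flat [18.04 -0.62 42.04] th 25.00 comp -0.64 btn [-37.2  -0.6  67.8]
t14.78 F [-0.51  0.18 -1.26] flat [20.88 -0.52 41.98] th 25.01 comp 2.22 btn [-34.4  -0.5  67.8]
t15.20 F [-1.58  0.14 -1.64] flat [22.83 -0.5  41.97] th 25.02 comp 4.18 btn [-32.4  -0.5  67.8]
t15.62 F [-2.7  -0.22 -1.68] flat [24.85 -0.49 41.96] th 25.02 comp 6.20 btn [-30.4  -0.5  67.8]
```

Run:
```python
from g import *
from station import arm
for x in (27.2,29.2,30.2):
    go(arm,x,42,25,40); F,fl,th,comp=state(arm,10)
    if F[0]<-6 or abs(F[2]+1.4)>4: print('stop'); break
snap(arm,'wrist','i2')
```

```text
t16.20 F [-3.79  0.36 -1.55] flat [27.04 -0.48 41.96] th 25.01 comp 8.39 btn [-28.2  -0.5  67.8]
t16.78 F [-4.62  0.2  -1.82] flat [29.07 -0.51 41.97] th 25.01 comp 10.42 btn [-26.2  -0.5  67.8]
t17.37 F [-5.42  0.54 -1.9 ] flat [30.01 -0.51 41.97] th 25.02 comp 11.36 btn [-25.3  -0.5  67.8]
```

View pics/i2.png

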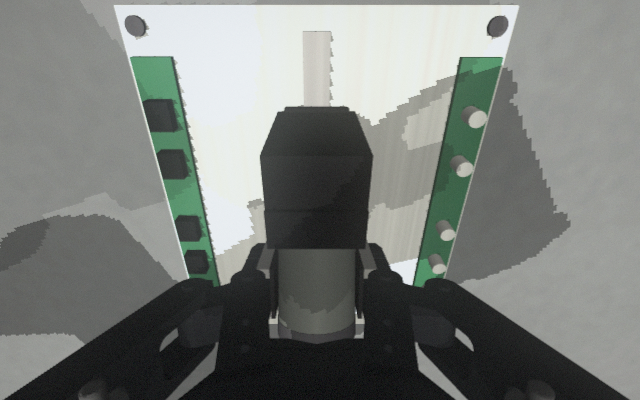

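Run:
```python
from g import *
from station import arm
for th in (21,18,15,12,9,6):
    zf=41.2+0.8*th/25
    go(arm,32.4-(47-zf)*np.tan(np.radians(th)),zf,th,20); F,fl,t_,comp=state(arm,4)
    if F[0]<-6.8 or F[0]>-3.5 or abs(F[2]+1.6)>3 or abs(F[1])>4: print('stop'); break
snap(arm,'wrist','i3')
```

```text
t17.88 F [-5.21  0.2  -2.  ] flat [30.01 -0.51 41.85] th 21.02 comp 10.99 btn [-26.9  -0.5  63.7]
t18.29 F [-5.45  0.58 -1.84] flat [30.33 -0.54 41.74] th 18.03 comp 11.04 btn [-27.7  -0.5  60.6]
t18.71 F [-5.3   0.55 -1.68] flat [30.59 -0.55 41.62] th 15.03 comp 11.03 btn [-28.3  -0.6  57.4]
t19.12 F [-5.07  0.98 -1.53] flat [30.86 -0.57 41.53] th 12.03 comp 11.02 btn [-28.8  -0.6  54.2]
t19.54 F [-5.14  0.93 -1.34] flat [31.19 -0.79 41.57] th 9.03 comp 11.05 btn [-29.1  -0.8  51.1]
t19.96 F [-5.31  1.   -0.08] flat [31.52 -1.03 41.6 ] th 6.02 comp 11.09 btn [-29.1  -1.   48. ]
```

View pics/i3.png

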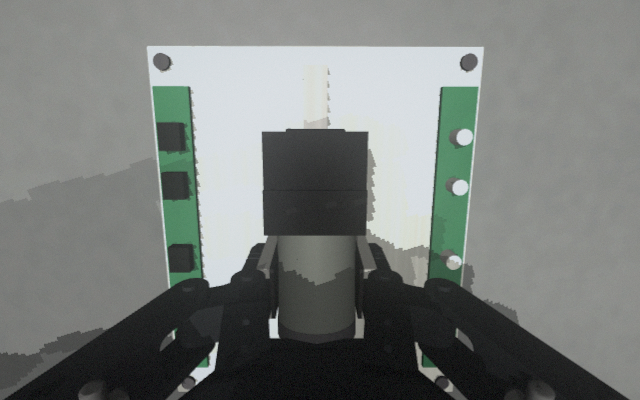

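```bash
sed -i 's/^CY=-0.6/CY=0.2/' g.py
python3 - <<'E'
from g import *
from station import arm
for th,zf in ((6,41.4),(4,41.2),(2,41.0),(0,40.8)):
    go(arm,32.4-(47-zf)*np.tan(np.radians(th)),zf,th,20); F,fl,t_,comp=state(arm,5)
    if F[0]<-7 or F[0]>-3 or abs(F[2]+1.6)>6 or abs(F[1])>5: print('stop'); break
snap(arm,'wrist','i4'); snap(arm,'side','i4s'); crop('i4s',265,160,100,75,7,'i4sc')
E
```

```text
t20.43 F [-5.36 -0.19 -1.24] flat [31.75 -0.92 41.69] th 6.01 comp 11.31 btn [-28.9  -0.9  48.1]
t20.84 F [-5.09  0.66  0.01] flat [31.83 -0.93 41.59] th 4.01 comp 11.21 btn [-29.   -0.9  45.9]
t21.26 F [-5.37  0.86 -0.03] flat [32.01 -0.92 41.43] th 2.01 comp 11.20 btn [-29.   -0.9  43.6]
t21.68 F [-5.42  1.31 -0.11] flat [32.15 -0.84 41.16] th 0.03 comp 11.15 btn [-28.9  -0.8  41.2]
```

View pics/i4.png

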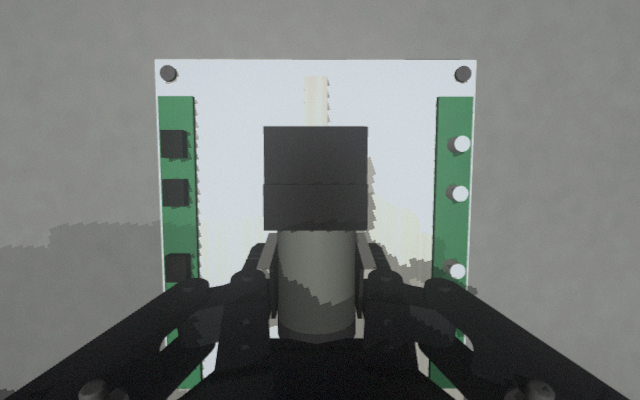

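View pics/i4sc.png

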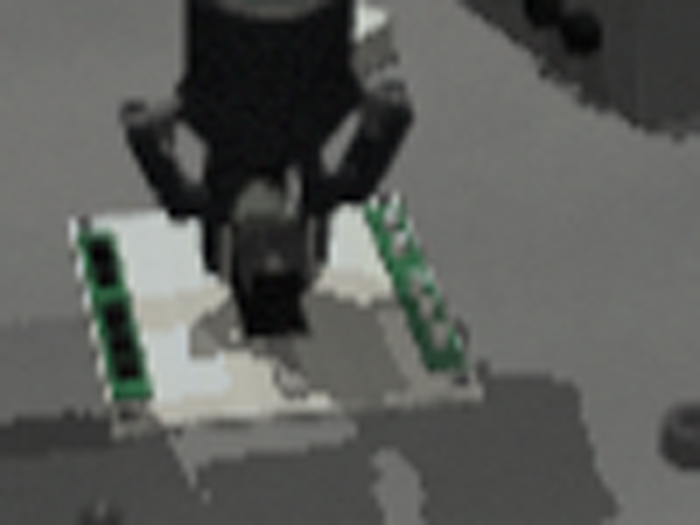

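Run:
```python
from g import *
from station import arm
for xf,zf in ((31.6,40.2),(30.4,39.7)):
    go(arm,xf,zf,0,20); F,fl,t_,comp=state(arm,6)
    if abs(F[2]+1.6)>12 or abs(F[1])>6: print('stop'); break
```

```text
t22.23 F [-4.89  0.74  4.22] flat [31.79 -0.84 40.83] th -0.02 comp 10.78 btn [-29.2  -0.8  40.8]
t22.68 F [-3.32  0.61  5.73] flat [30.95 -0.49 40.35] th -0.07 comp 9.94 btn [-30.   -0.5  40.3]
```

Run:
```python
from g import *
from station import arm
arm.move_gripper(0.65); arm.dwell(0.2); print(arm.read_gripper_width(),arm.read_ft_force(),arm.read_t())
p=np.array(arm.read_position()); T=R.from_quat(arm.read_tool_rot()).as_matrix()
arm.move_linear(list(p-75*T[:,2]),velocity=100); arm.dwell(.1)
snap(arm,'wrist','r1'); snap(arm,'side','r1s'); crop('r1s',265,160,100,75,7,'r1sc'); crop('r1',220,100,200,150,4,'r1c'); print(arm.read_t(),arm.read_ft_force())
```

```text
0.6475394493879459 [-0.50294321  1.02265856 -0.12534921] 23.225
24.325 [-0.96486871 -0.68718336 -0.18625388]
```

View pics/r1c.png

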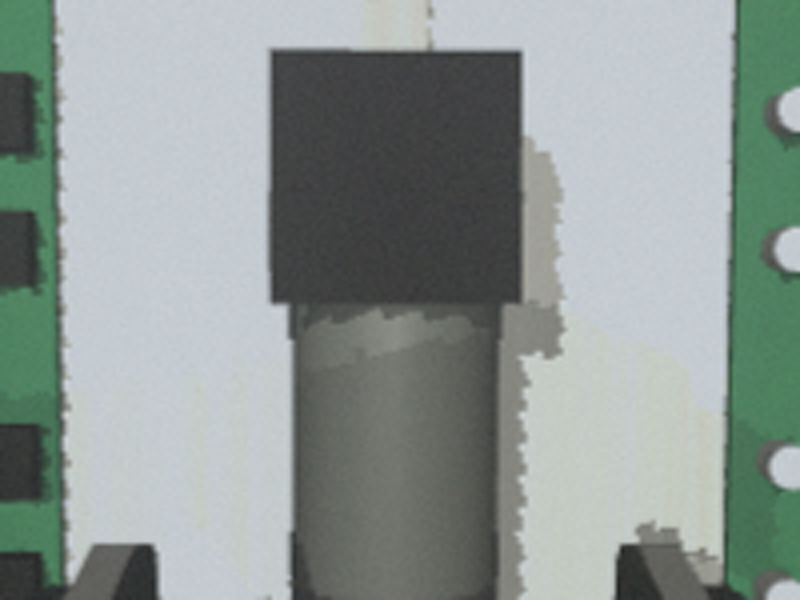

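View pics/r1sc.png

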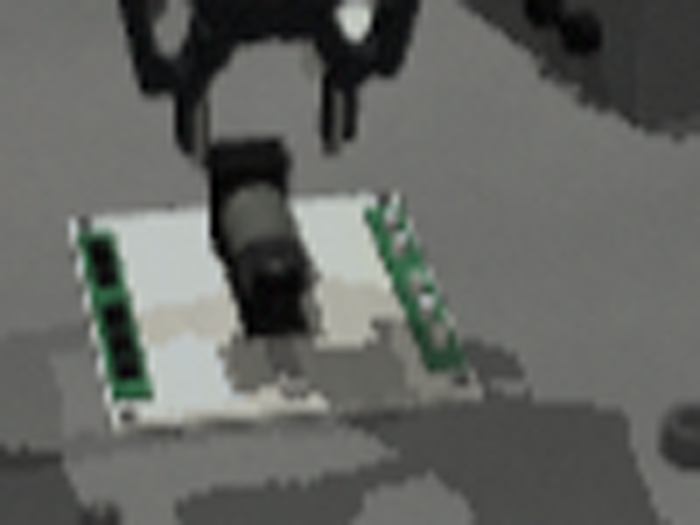

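Run:
```python
from g import *
from station import arm
q=list(toolrot(HYAW,0).as_quat())
P=seat2w(-16,0,0)
def pos(tip): return [P[0],P[1],tip-21]
arm.move_ptp([536.5,79.6,110],q); arm.dwell(.1); snap(arm,'wrist','v1')
arm.move_gripper(0.0)
arm.move_ptp(pos(80),q); arm.move_linear(pos(62),velocity=80); arm.dwell(.3)
F0=np.mean([arm.read_ft_force() for _ in range(3)],axis=0); print(F0,arm.read_t())
for tip in np.arange(60.5,52,-0.75):
    arm.move_linear(pos(tip),velocity=30); arm.dwell(.15); f=arm.read_ft_force()[2]; z=arm.read_position()[2]+21
    print(tip,round(z,2),round(f,2))
    if f-F0[2]>5: break
arm.move_linear(pos(80),velocity=100); print(arm.read_t())
snap(arm,'side','v1s')
crop('v1',230,90,170,150,4,'v1c')
```

```text
[-0.20178276 -0.04849189  0.25723645] 26.45
60.5 60.46 -0.39
59.75 59.75 0.24
59.0 58.99 -0.89
58.25 58.45 2.48
57.5 58.36 7.36
28.825
```

View pics/v1.png

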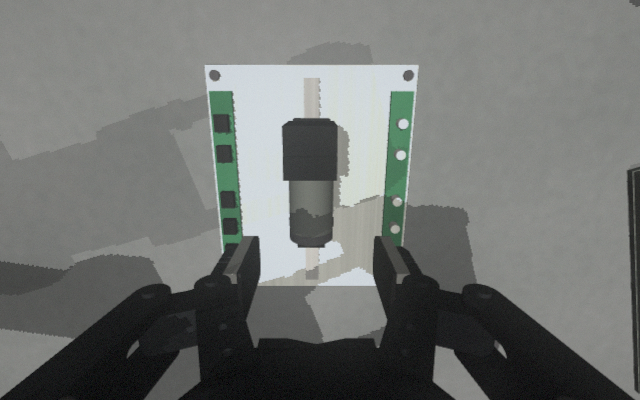

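Run:
```python
from g import *
from station import arm
q=list(toolrot(HYAW,0).as_quat())
def probe(x,start,lim):
    P=seat2w(x,0,0); pos=lambda tip:[P[0],P[1],tip-21]
    arm.move_linear(pos(80),velocity=100); arm.move_linear(pos(start),velocity=80); arm.dwell(.25)
    F0=np.mean([arm.read_ft_force()[2] for _ in range(3)])
    for tip in np.arange(start-.7,start-6,-0.7):
        arm.move_linear(pos(tip),velocity=30); arm.dwell(.15); f=arm.read_ft_force()[2]; z=arm.read_position()[2]+21
        if f-F0>1.5: print(x,round(tip,2),round(z,2),round(f-F0,2))
        if f-F0>lim: break
    arm.move_linear(pos(80),velocity=100); print(arm.read_t())
probe(8,60,5)
probe(46,71,4)
```

```text
8 57.9 58.33 5.59
31.4917
46 68.2 68.89 4.44
34.4
```

Run:
```python
from h import *
crop('v1s',265,160,100,75,7,'v1sc'); crop('v1',270,100,80,160,3.7,'v1c')
```

```text
(no output)
```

View pics/v1c.png

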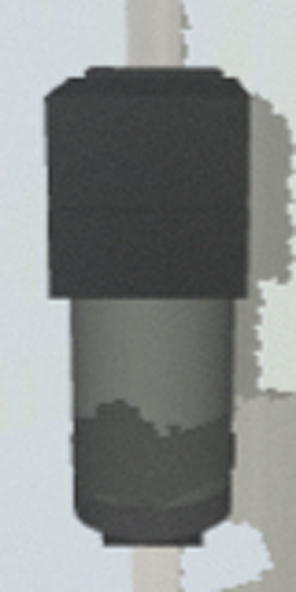

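Run:
```python
from station import arm
p=arm.read_position(); arm.move_linear([p[0],p[1],p[2]+80],velocity=120); arm.dwell(.1)
from h import *
snap(arm,'wrist','end'); print(arm.read_t(),arm.read_ft_force()); arm.finish_job()
```

```text
35.3667 [-0.49961858  0.53621309  0.22057789]
the job is handed in; nothing more can be done
```

View pics/end.png

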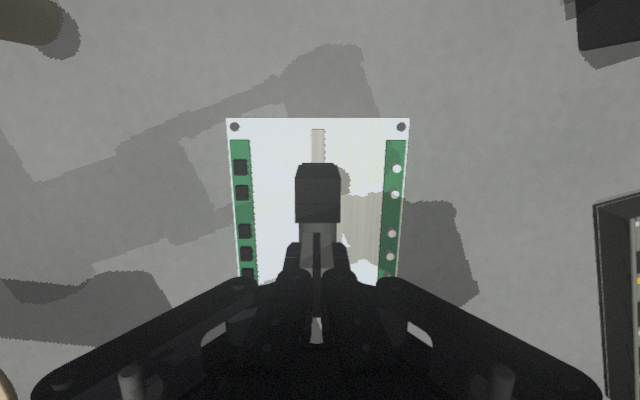

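The cell is loaded in the cradle and the job was handed in at about 35.4 s. No verdict was reported, so success rests on my own checks.

**How it was loaded:** I gripped the cell in its caddy and pushed the flat end under the lip at a 25° tilt. The wrist force read 5.4 N, which means the spring was pressed in about 10.8 mm, short of its 13 mm limit. I then turned the cell level behind the post in steps, with sideways and vertical forces under about 7 N, and released it.

**Last checks:**
- **Height and level:** light touches with the shut fingers, calibrated on the lip top (67.5 mm), put the cell's top at 56.97 and 56.94 mm at two points along it. That is an axis height of 40.0 mm, level.
- **Position:** the pictures show the cell straight on the middle line and under the lip, button towards the post. The final picture shows the gripper clear above everything.

**What failed or disagreed:**
- **First grasp missed:** the fingertips are about 38 mm farther back than the stated tool frame says. The shut fingers only touched the top of the cell with about 5 N, and it did not move. I measured the true fingertip position from the pictures and allowed for it from then on.
- **Cradle position:** the pictures put it 2.4 to 3.2 mm towards the end-post side of nominal. The spring force put the spring about 0.7 mm further in than the 2.4 mm estimate I was using, and I went by the force.
- **Top camera:** it disagreed with the wrist camera by 3 to 4 mm, so I used the wrist camera.

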